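# Index the stone-painting stand three clicks from home and hold it

## Robot

A 7-joint arm with a two-finger parallel gripper is mounted at the origin on the work surface. World frame = base frame: x ahead of the robot, y to its left, z up, the work surface at z = 0. Lengths are in m, angles in rad, forces in N, time in s.
With the tool pointing down it reaches from about 0.35 to 0.9 m from the base axis. Payload 8.1 kg.
Tool frame: the origin (TCP) lies midway between the tips of the shut fingers; the grasp point (between the pads) lies 19 mm behind it; z points along the fingers, y is the line along which they close (so a half turn about z gives the same grasp; the last joint's range is limited). The gripper opens to 92 mm and grips with 3 to 60 N. Pads are 19 mm wide; open, the fingers measure 130 mm over their backs; the gripper's body (75 mm by 190 mm) begins 47 mm behind the grasp point.
Start: joints at [-1.364, 0.434, 0.025, 1.573, -0.012, 1.134, -0.075], TCP at [0.191, 0.595, 0.19] pointing down, gripper open.
Joint ranges: [-2.62, 2.62], [-0.44, 2.09], [-1.27, 1.32], [0.08, 2.57], [-1.32, 4.46], [0.12, 2], [-2.74, 2.74]. Speed limits (rad/s): [2.22, 2.22, 3.01, 3.01, 3.14, 3.14, 3.14].

## Interface

Orientations are given as a rotation vector (axis times angle).
In Python, from workcell import readout, imaging, job, models gives the robot as it stands.
- The arm moves only by the tool carry_out, never from a script. Its argument "series" is a list of rows, each a list of 7 numbers: the shift along the tool's x, y, z in units of 40 mm (1.0 is 40 mm), then the turn, a rotation vector about the tool's x, y, z in units of 5 degrees (1.0 is 5 degrees), then the finger opening in mm, from 0 to 91.8. A call has 1 to 10 rows; each row shifts and turns the commanded pose from where the row before left it, along the tool's axes as they then stand; what a row does not reach is not made up. A row lasts 1/10 s, in which the tool goes at most 50 mm and 8.59 degrees, less where a joint would pass 70% of its speed; a pose out of reach is approached as far as the arm can. A call is refused whole if a number of a shift passes 1 or a number of a turn 1, either way. A call with a gripper value outside its range is refused whole. The fingers move at their own pace and stop on an object; "grip_force" is the grip in N (left out, the last holds). Time passes only in rows, so rows that do not move let the fingers close. It gives the time, the measured TCP pose, the force, the opening and the grip force at its end, in the units of the state.
- readout.sense(): the state, without advancing time (a new reading comes with each control period).
- imaging.snapshot(name): name is "scene" or "top"; returns the picture (400x640x3 uint8, red, green, blue); there is no depth.
- imaging.camera_params(name): a dict with "fovy" (degrees; the focal length in pixels is half the picture's height over the tangent of half this angle, whatever the lens; pixels are square), "cx", "cy" (the principal point, pixels), "distortion" ([k1, k2, p1, p2, k3] as OpenCV has them; the pictures are not rectified), "extrinsics" (4x4, takes a point from world to camera coordinates). Camera axes: x right, y down, z forward; pixel columns grow to the right and rows downward; lengths in m; the calibration is good to about 2 mm. A picture is of the moment at which its call begins. camera_params takes no time and is no camera call.
- job.job_done(): hands the job in; it is judged then, once.
Trained networks look in the newest picture that a camera, given by its name, has taken for a name from the list of things; names that differ only in an ending like _2 or _b are one class to them, and where a whole thing is asked for, a point or a joint stands for the part that bears it (a point fixed in the world has none). Each returns a list of dicts, best first, with "conf" (0 to 1); they miss things now and then, are a little off and sometimes report something else, mostly with a low value. They report only what shows in the picture. A call takes as long as a camera call.
- models.regions_of(camera, query): "pixels" (400x640 bool, what is visible of it) and "rect" ([left, top, right, bottom] in pixels, round what is visible of it).
- models.place_of(camera, query): "location" ([row, column] in pixels: a listed point, or the origin of a listed thing).
The state is a dict: "time_s": time; "joints": joint angles; "joint_vel": joint speeds; "joint_torque": joint torques, N m; "ee_pos": TCP position; "ee_rot": TCP orientation; "ft_force": force on the tool from outside, world axes, zero at the start; "ft_torque": the same for the moment, N m; "gripper_width": finger opening in m; "finger_force": force on a finger pad.
Only numpy, scipy, OpenCV 4.12 (cv2) and the standard library are available. Lean on these libraries where they do the work, as an engineer would, in place of code of your own. Each camera call takes 0.05 s, during which the arm holds its last target. There are 200 camera calls.

## Task

On the stone-painting stand, turn the blue knob back (anticlockwise seen from above) until you feel it come up against its home stop, and rest there a moment. Then turn it clockwise three clicks, counting them by feel, and finish while still gripping the knob firmly, at rest in the third click, so that the stone stays put for the next dab of paint: do not let go at the end. Leave everything else on the table where it is.

Things in the scene. Friction and masses are not known exactly. Their poses are not given: they have to be found in the camera images.
- stand: Stone-painting stand: white box 130 (x) by 300 (y) by 45 mm high, fixed to the table; origin at the centre of its underside. In its frame the blue knob's axis is at (0, -85) mm; at (0, 80) mm is a wooden turntable, 116 mm across, top 59 mm above the table, that turns with the knob and carries a white stone (its top 85 mm above the table).
- knob_bar: The blue knob's grip, an upright bar 46 mm long (its x), 14 mm thick (its y), top 91 mm above the table, on a flat blue disc 48 mm across (disc's top at 59 mm). Origin on the knob's vertical axis, 79 mm above the table: grip it here, from above, fingers on the flat sides. It turns with the knob; a white line on the bar's top, on its -x half, is the pointer.
- knob (a joint): Knob angle in rad, growing clockwise seen from above. 0 = home, a solid stop (another at 2.75). Clicks lie 0.393 rad (22.5 degrees) apart: the first at 0.393, the third at 1.178. Between clicks it resists with 0.03 to 0.09 N m at most, first against the turn, past halfway with it (it snaps in); in a click about nil. It starts at rest in one of clicks 1 to 4 and stays there if let go.
- home_mark (a point): Red dot, 9 mm across, on the stand's top, 46 mm above the table, 46 mm from the knob's axis towards the stand's -x: the knob's pointer points at it when home.
- green_paint: Bystander, to be left alone: green paint jar, 38 mm across, 72 mm tall; origin at the centre of its underside.
- white_stone: Bystander, to be left alone: white flat pebble, 62 mm across, 26 mm high; origin at the centre of its underside.
- marker: Bystander, to be left alone: black marker pen, 125 mm long, 12 mm thick, lying; origin under its middle.
- red_paint: Bystander, to be left alone: red paint jar, 46 mm across, 85 mm tall; origin at the centre of its underside.
- black_paint: Bystander, to be left alone: black paint jar, 38 mm across, 75 mm tall; origin at the centre of its underside.
- grey_stone: Bystander, to be left alone: large grey pebble, 96 mm across, 44 mm high; origin at the centre of its underside.
- palette: Bystander, to be left alone: white palette plate, 170 mm across, 18 mm high; origin at the centre of its underside.

How it is judged:
By the outcome, as a careful person would: the job done as asked, in the order asked, and still so for the second after the job is handed in, while the arm keeps its last pose, push and grip.
It also fails if it takes over 56 s, if anything falls off the work surface, if the arm or the gripper's body presses on something with over 40 N, if the wrist force passes 120 N, or if a joint passes its speed limit or range.

## Working session

There is one attempt and no reset: what is moved stays moved. The work goes in short steps, Python scripts to look and compute and a tool call to move; the robot and the scene stay as the last step left them, time stands still between calls to the robot, and variables do not carry over. Pictures are saved under pics/ and viewed, at most 10 in all, crops included, and the job is handed in when it is done.

Besides the shell and the picture viewer there is one more tool, called as name(argument=value, ...), one argument or row to a line, values as JSON. carry_out: Moves the arm, as the interface text tells. Its arguments: {"type":"object","properties":{"series":{"type":"array","items":{"type":"array","items":{"type":"number"}}},"grip_force":{"type":"number"}},"required":["series"]}

```bash
mkdir -p pics
cat > h.py <<'E'
import numpy as np, cv2
from workcell import readout, imaging, job, models
def cam(n):
    p=imaging.camera_params(n); f=200/np.tan(np.radians(p['fovy'])/2)
    return np.array([[f,0,p['cx']],[0,f,p['cy']],[0,0,1]]),np.array(p['distortion'],float),np.array(p['extrinsics'])
def ray(n,rc):
    K,d,E=cam(n); u=cv2.undistortPoints(np.array([[[rc[1],rc[0]]]],float),K,d)[0,0]
    R,t=E[:3,:3],E[:3,3]; v=R.T@np.array([u[0],u[1],1]); return -R.T@t, v/np.linalg.norm(v)
def onz(n,rc,z):
    c,v=ray(n,rc); return c+v*(z-c[2])/v[2]
def tri(a,b):
    (c1,v1),(c2,v2)=ray(*a),ray(*b); A=np.stack([v1,-v2],1); s=np.linalg.lstsq(A,c2-c1,rcond=None)[0]
    p,q=c1+s[0]*v1,c2+s[1]*v2; return (p+q)/2,np.linalg.norm(p-q)
def proj(n,P):
    K,d,E=cam(n); return cv2.projectPoints(np.atleast_2d(np.array(P,float)),cv2.Rodrigues(E[:3,:3])[0],E[:3,3],K,d)[0][:,0]
E
python3 - <<'E'
from h import *
np.set_printoptions(precision=4,suppress=True)
for n in('scene','top'):
    cv2.imwrite(f'pics/{n}1.png',imaging.snapshot(n)[:,:,::-1])
    print(n,ray(n,(200,320)))
L={}
for q in('knob_bar','home_mark','stand','white_stone','red_paint','black_paint','green_paint'):
    for n in('scene','top'):
        r=models.place_of(n,q); print(q,n,[(np.round(x['location'],1),round(x['conf'],2)) for x in r[:2]])
        if r: L[q,n]=r[0]['location']
    if (q,'scene') in L and (q,'top') in L: print(tri(('scene',L[q,'scene']),('top',L[q,'top'])))
s=readout.sense();print({k:np.round(v,3) for k,v in s.items()})
E
```

```text
scene (array([1.4245, 0.4522, 1.0139]), array([-0.6624, -0.3125, -0.6809]))
top (array([0.2393, 0.0174, 1.3331]), array([ 0.2206,  0.0253, -0.975 ]))
knob_bar scene [(array([200.2, 307.6]), 0.72)]
knob_bar top [(array([201.7, 338.7]), 0.61)]
(array([ 0.5256, -0.0079,  0.0729]), np.float64(0.0052946841916048405))
home_mark scene [(array([201. , 316.1]), 0.56)]
home_mark top [(array([216.8, 329.8]), 0.63)]
(array([0.4863, 0.0077, 0.0431]), np.float64(0.019342369140734124))
stand scene [(array([233.4, 325.7]), 0.62)]
stand top [(array([194.4, 313.4]), 0.81)]
(array([0.5578, 0.0696, 0.004 ]), np.float64(0.009569019619097145))
white_stone scene [(array([227.9, 377.6]), 0.62)]
white_stone top [(array([217.1, 273.2]), 0.66)]
(array([0.4722, 0.1898, 0.0063]), np.float64(0.0015052709108936105))
red_paint scene [(array([244.9, 488.6]), 0.59), (array([290.2, 467.5]), 0.19)]
red_paint top [(array([239.6, 172.5]), 0.87), (array([174.3, 467. ]), 0.28)]
(array([ 0.3738,  0.4971, -0.008 ]), np.float64(0.0010120146703898644))
black_paint scene [(array([289.1, 467. ]), 0.97)]
black_paint top [(array([175.3, 184.8]), 0.66)]
(array([0.5772, 0.4812, 0.0159]), np.float64(0.004667043766058997))
green_paint scene [(array([262.9, 292. ]), 0.72)]
green_paint top [(array([161.2, 330.4]), 0.72)]
(array([ 0.6794,  0.0268, -0.021 ]), np.float64(0.009550547588012187))
{'time_s': np.float64(0.8), 'joints': array([-1.364,  0.434,  0.025,  1.573, -0.012,  1.134, -0.075]), 'joint_vel': array([-0.001,  0.001,  0.001, -0.   ,  0.002, -0.002, -0.   ]), 'joint_torque': array([  0.   , -66.761,   0.984, -31.48 ,  -0.061,   0.033,   0.   ]), 'ee_pos': array([0.191, 0.595, 0.19 ]), 'ee_rot': array([-0.485, -3.104, -0.   ]), 'ft_force': array([ 1.501, -0.249, -0.318]), 'ft_torque': array([ 0.036,  0.054, -0.02 ]), 'finger_force': np.float64(0.0), 'gripper_width': np.float64(0.092)}
```

View pics/scene1.png

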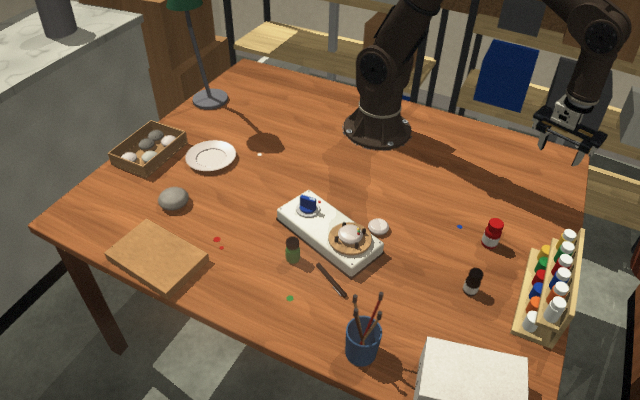

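View pics/top1.png

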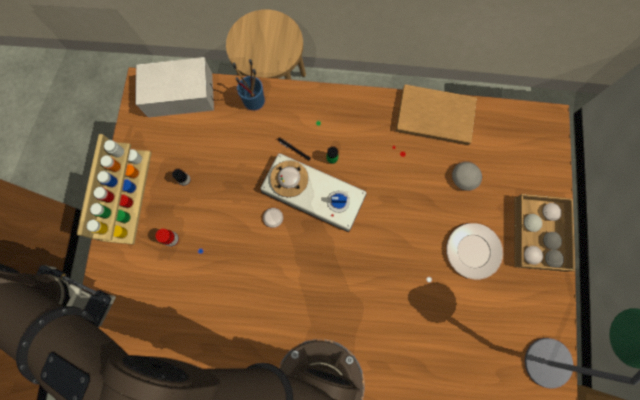

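The scene view shows the knob at about (203,308) (row, col) with the turntable at (236,350). In the top view the knob is at (201,338), the red dot near (214,333) and the turntable at (178,289). Next I'll zoom in for the stand's pose and the pointer.

Run:
```python
from h import *
np.set_printoptions(precision=4,suppress=True)
a=cv2.imread('pics/scene1.png');b=cv2.imread('pics/top1.png')
f=lambda im,r,c:cv2.resize(im[r:r+50,c:c+60],None,fx=6.5,fy=6.5,interpolation=cv2.INTER_CUBIC)
cv2.imwrite('pics/crop1.png',np.hstack([f(a,180,280),f(b,175,308)]))
imaging.snapshot('top')
m=models.regions_of('top','stand')[0];M=m['pixels'].astype(np.uint8)
print(m['conf'],M.sum())
ct=max(cv2.findContours(M,0,1)[0],key=cv2.contourArea)[:,0]
# contour -> plane z=.045 roughly
P=np.array([onz('top',(r,c),.045)[:2] for c,r in ct],np.float32)
(c,s,ang)=cv2.minAreaRect(P); print(c,s,ang)
for ya in [np.radians(ang),np.radians(ang-90)]:
    R=np.array([[np.cos(ya),-np.sin(ya)],[np.sin(ya),np.cos(ya)]]); print(np.degrees(ya),c+R@[0,-.085],c+R@[-.046,-.085])
print('bar',onz('top',(201.7,338.7),.079),'mark',onz('top',(216.8,329.8),.046), onz('scene',(201,316.1),.046),onz('scene',(200.2,307.6),.079))
```

```text
0.94 4204
(0.5553973317146301, 0.07497278600931168) (0.29818472266197205, 0.13723620772361755) 70.21637725830078
70.21637725830078 [0.6354 0.0462] [0.6198 0.0029]
-19.78362274169922 [ 0.5266 -0.005 ] [0.4833 0.0106]
bar [ 0.5232 -0.0054  0.079 ] mark [0.482  0.0166 0.046 ] [ 0.4921 -0.0002  0.046 ] [ 0.5321 -0.0075  0.079 ]
```

View pics/crop1.png

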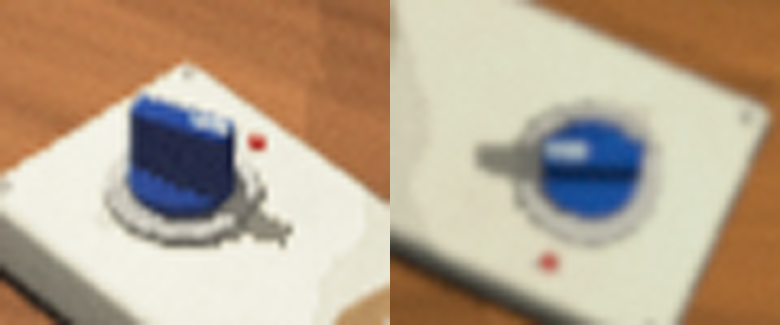

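Crops: the pointer (white line) faces image-left in the top view, at about (197,335). The red dot is at about (215.3,332.3) in top and (201.8,319.5) in scene. That puts the pointer about 65–70° from home, so it's probably in click 3. I'll refine the axis by triangulation.

Run:
```python
from h import *
np.set_printoptions(precision=4,suppress=True)
a=cv2.imread('pics/scene1.png').astype(int);b=cv2.imread('pics/top1.png').astype(int)
C={}
for n,im,(r0,c0) in(('scene',a,(180,280)),('top',b,(175,308))):
    s=im[r0:r0+50,c0:c0+60]; B,G,R=s[...,0],s[...,1],s[...,2]
    w=np.clip(R-G-70,0,None)*(abs(B-G)<40)  # red dot, not wood (wood: B<<G)
    k,l,st,ce=cv2.connectedComponentsWithStats((w>0).astype(np.uint8)); 
    print(n,[(st[i,4],ce[i][::-1]+[r0,c0]) for i in range(1,k) if 2<st[i,4]<40])
    cand=[i for i in range(1,k) if 2<st[i,4]<40 and 4<ce[i][0]<56]
    if cand: C[n]=min((ce[i][::-1]+[r0,c0] for i in cand),key=lambda p:np.hypot(*(p-({'scene':(201.8,319.5),'top':(215.3,332.3)}[n]))))
if len(C)==2: print('mark',C,tri(('scene',C['scene']),('top',C['top'])),onz('top',C['top'],.046),onz('scene',C['scene'],.046))
bar=[]
for _ in range(4):
    imaging.snapshot('top');imaging.snapshot('scene')
    x=models.place_of('top','knob_bar');y=models.place_of('scene','knob_bar')
    if x and y: bar.append((tri(('top',x[0]['location']),('scene',y[0]['location'])),onz('top',x[0]['location'],.079),onz('scene',y[0]['location'],.079)));print(bar[-1])
# model overlay
im=[]
for n,I,(r0,c0) in(('scene',a,(180,280)),('top',b,(175,308))):
    I=cv2.resize(I[r0:r0+50,c0:c0+60].astype(np.uint8),None,fx=6.5,fy=6.5,interpolation=cv2.INTER_CUBIC)
    ax=np.array([.526,-.006]);yw=np.radians(-20.);th=np.radians(67.5)
    r=lambda t:np.array([[np.cos(t),-np.sin(t)],[np.sin(t),np.cos(t)]])
    D=lambda Q,z,t:np.array([[*(ax+r(t)@q),z] for q in Q])
    bx=np.array([[-.023,-.007],[.023,-.007],[.023,.007],[-.023,.007]])
    sx=np.array([[-.065,-.065],[.065,-.065],[.065,.235],[-.065,.235]])
    ci=np.array([[.024*np.cos(t),.024*np.sin(t)] for t in np.linspace(0,6.28,24)])
    for Q,z,t in((bx,.091,yw-th),(sx,.045,yw),(ci,.059,0),(np.array([[-.048,0],[-.044,0]]),.046,yw)):
        p=(proj(n,D(Q,z,t))-[c0,r0]+.5)*6.5
        cv2.polylines(I,[p.astype(np.int32)],True,(0,255,0),1)
    im.append(I)
cv2.imwrite('pics/ov1.png',np.hstack(im))
```

```text
scene [(np.int32(5), array([201.4, 319.2]))]
top []
((array([ 0.5208, -0.0111,  0.0629]), np.float64(0.0010308761631441766)), array([ 0.517 , -0.0103,  0.079 ]), array([ 0.5362, -0.0038,  0.079 ]))
((array([ 0.5302, -0.0076,  0.0746]), np.float64(0.004394959891660846)), array([ 0.5284, -0.0055,  0.079 ]), array([ 0.535 , -0.0076,  0.079 ]))
((array([ 0.535 , -0.0036,  0.0856]), np.float64(0.008869916828081848)), array([0.5348, 0.0004, 0.079 ]), array([ 0.5299, -0.0112,  0.079 ]))
```

View pics/ov1.png

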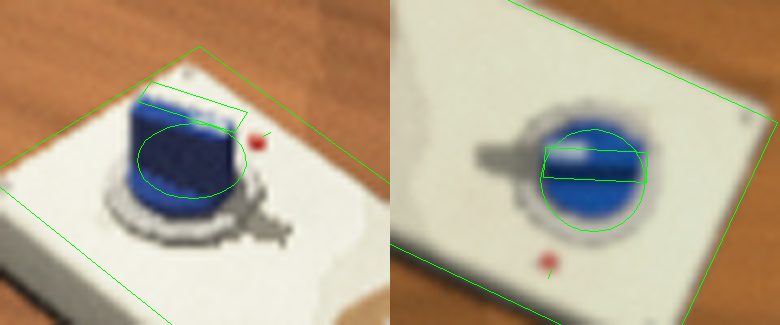

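Run:
```python
from h import *
from scipy.optimize import least_squares
np.set_printoptions(precision=4,suppress=True)
r=lambda t:np.array([[np.cos(t),-np.sin(t)],[np.sin(t),np.cos(t)]])
# cam, stand-frame-from-axis xy, z, crop px
O=[('top',(-.046,0),.046,(548,262)),('top',(.065,-.065),.045,(768,107)),('top',(0,0),.059,(591,169)),('top',(0,0),.091,(591,151)),
('scene',(-.046,0),.046,(257,142)),('scene',(-.065,-.065),.045,(188,63)),('scene',(0,0),.091,(186,108))]
def px(n,c): return np.array([(c[0]-(390 if n=='top' else 0))/6.5-.5+(308 if n=='top' else 280), c[1]/6.5-.5+(175 if n=='top' else 180)])
def F(p,cams=('top','scene')): return np.concatenate([proj(n,[*(p[:2]+r(p[2])@np.array(q)),z])[0]-px(n,c) for n,q,z,c in O if n in cams])
for cs in(('top','scene'),('top',),('scene',)):
    s=least_squares(F,[.526,-.006,-.35],args=(cs,),x_scale=[.01,.01,.1]);print(cs,s.x,np.degrees(s.x[2]));print(s.fun.reshape(-1,2).round(1).tolist())
print('top bar', tri(('top',px('top',(591,151))[::-1]),('scene',px('scene',(186,108))[::-1])),'mark',tri(('top',px('top',(548,262))[::-1]),('scene',px('scene',(257,142))[::-1])))
# bar direction on top plane from ends
for n,e in(('top',((543,148),(641,153))),('scene',((139,97),(235,119)))):
    A,B=[onz(n,px(n,c)[::-1],.091) for c in e];d=A-B;print(n,A,B,'len',np.linalg.norm(d),np.degrees(np.arctan2(d[1],d[0])))
```

```text
('top', 'scene') [ 0.532  -0.0044 -0.3132] -17.943552609565206
[[0.5, 0.2], [0.6, -0.6], [-0.0, -0.2], [0.4, 0.1], [0.7, -0.0], [0.3, -1.3], [0.5, 1.3]]
('top',) [ 0.5317 -0.0034 -0.3255] -18.64791775504852
[[-0.1, 0.2], [0.4, -0.2], [-0.4, -0.2], [0.0, 0.2]]
('scene',) [ 0.5327 -0.0061 -0.3218] -18.4402925477526
[[0.2, -0.0], [-0.0, -1.3], [-0.1, 1.2]]
top bar (array([ 0.5318, -0.0046,  0.0953]), np.float64(0.0028551772503558827)) mark (array([0.4892, 0.0097, 0.0462]), np.float64(0.0032179753494943524))
top [0.5316 0.0183 0.091 ] [ 0.5334 -0.0257  0.091 ] len 0.04402302429435034 92.40179064559197
scene [ 0.5312 -0.0294  0.091 ] [0.5243 0.0138 0.091 ] len 0.043725658628788855 -80.94207078832243
```

Pose: knob axis at about (0.532, -0.0045) and stand yaw at about -18.5°. The pointer is at about 94°, so the knob is in click 3. Triangulated bar top is 0.095 and mark height is 0.046, both matching the text. I'll move over the knob at the current height, shifting first and then turning.

carry_out(
  series=[
    [-0.63,-0.58,0,0,0,0,91],
    [-0.63,-0.58,0,0,0,0,91],
    [-0.63,-0.58,0,0,0,0,91],
    [-0.63,-0.58,0,0,0,0,91],
    [-0.63,-0.58,0,0,0,0,91],
    [-0.63,-0.58,0,0,0,0,91],
    [-0.63,-0.58,0,0,0,0,91],
    [-0.63,-0.58,0,0,0,0,91],
    [-0.63,-0.58,0,0,0,0,91],
    [-0.63,-0.58,0,0,0,0,91],
  ],
)

```text
time_s: 2.7
ee_pos: [0.3604, 0.2963, 0.19]
ee_rot: [0.485, 3.104, 0.001]
ft_force: [1.0, 0.2, -0.2]
gripper_width: 0.091
finger_force: 0.0
```

carry_out(
  series=[
    [-0.63,-0.58,0,0,0,0.7,91],
    [0,0,0,0,0,1,91],
    [0,0,0,0,0,1,91],
    [0,0,0,0,0,1,91],
    [0,0,0,0,0,1,91],
    [0,0,0,0,0,1,91],
    [0,0,0,0,0,1,91],
    [0,0,0,0,0,1,91],
    [0,0,0,0,0,1,91],
    [0,0,0,0,0,1,91],
  ],
)

```text
time_s: 3.7
ee_pos: [0.3768, 0.2677, 0.1899]
ee_rot: [1.722, 2.628, 0.001]
ft_force: [0.2, -0.8, -0.0]
gripper_width: 0.0914
finger_force: 0.0
```

```bash
cat >> h.py <<'E'
def togo(x,y,z,yaw):
    "shift (40mm units, tool axes now) and remaining turn in units about tool z, for tool-y at world angle yaw(deg) mod 180"
    s=readout.sense();R=cv2.Rodrigues(np.array(s['ee_rot'],float))[0]
    d=R.T@(np.array([x,y,z])-s['ee_pos'])/.04
    a=np.degrees(np.arctan2(R[1,1],R[0,1])); t=((a-yaw+90)%180-90)/5
    print('t',round(s['time_s'],2),'pos',np.round(s['ee_pos'],4),'yaw',round(a,2),'tilt',np.round(R[:2,2],3),'shift',d.round(3),'turn',round(t,2),'F',np.round(s['ft_force'],1),'T',np.round(s['ft_torque'],3),'w',round(float(s['gripper_width']),4),'ff',round(float(s['finger_force']),1),'j7',round(s['joints'][6],2))
E
python3 -c "
from h import *
togo(.532,-.0045,.15,4)"
```

```text
t 3.7 pos [0.3768 0.2677 0.1899] yaw 23.54 tilt [0. 0.] shift [-7.789  0.839  0.996] turn 3.91 F [ 0.2 -0.8 -0. ] T [-0.098 -0.002  0.023] w 0.0914 ff 0.0 j7 -0.26
```

carry_out(
  series=[
    [-0.865,0.093,0,0,0,0,91],
    [-0.865,0.093,0,0,0,0,91],
    [-0.865,0.093,0,0,0,0,91],
    [-0.865,0.093,0,0,0,0,91],
    [-0.865,0.093,0,0,0,0,91],
    [-0.865,0.093,0,0,0,0,91],
    [-0.865,0.093,0,0,0,0,91],
    [-0.865,0.093,0,0,0,0,91],
    [-0.865,0.093,0,0,0,0,91],
    [0,0,0,0,0,1,91],
  ],
)

```text
time_s: 4.7
ee_pos: [0.5346, -0.0093, 0.1902]
ee_rot: [1.836, 2.545, -0.001]
ft_force: [-0.4, 0.8, -0.6]
gripper_width: 0.0911
finger_force: 0.0
```

carry_out(
  series=[
    [0,0,0.25,0,0,1,91],
    [0,0,0.25,0,0,1,91],
    [0,0,0.25,0,0,0.9,91],
    [0,0,0.25,0,0,0,91],
    [0,0,0,0,0,0,91],
  ],
)

```text
time_s: 5.2
ee_pos: [0.5319, -0.0037, 0.1486]
ee_rot: [-2.134, -2.304, 0.003]
ft_force: [0.5, -0.2, 0.1]
gripper_width: 0.0912
finger_force: 0.0
```

Run:
```python
from h import *
togo(.532,-.0045,.064,4)
f=lambda im,r,c:cv2.resize(im[r:r+90,c:c+60],None,fx=6.5,fy=6.5,interpolation=cv2.INTER_CUBIC)
cv2.imwrite('pics/c2.png',np.hstack([f(imaging.snapshot(n)[:,:,::-1],r,c) for n,r,c in(('scene',140,280),('top',140,308))]))
for n in('scene','top'): print(proj(n,readout.sense()['ee_pos']))
```

```text
t 5.2 pos [ 0.5319 -0.0037  0.1486] yaw 4.39 tilt [-0.002 -0.   ] shift [-0.019  0.005  2.114] turn 0.08 F [ 0.5 -0.2  0.1] T [-0.15   0.067 -0.033] w 0.0912 ff 0.0 j7 0.21
[[308.79866439 181.70529948]]
[[339.41977898 192.75112828]]
```

View pics/c2.png

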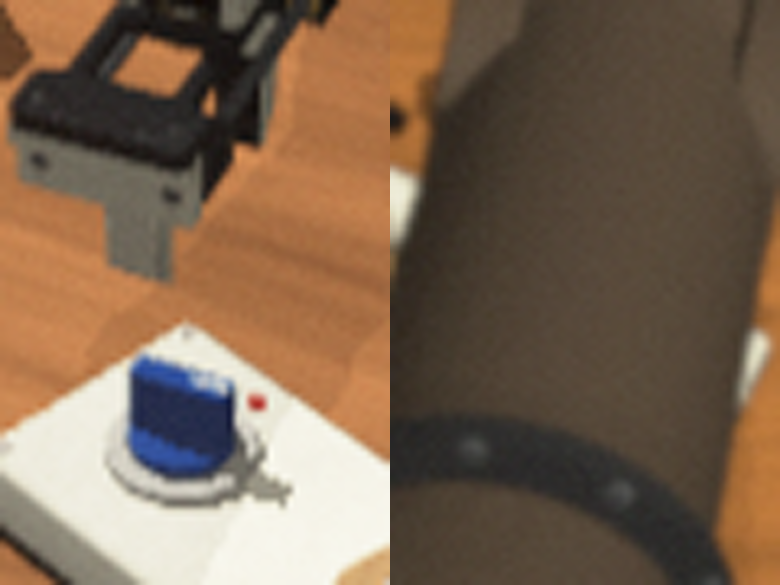

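The scene view shows the near finger in front of and above the knob. The pointer still faces right and the dot is clear. The arm hides the knob in the top view. I'll descend, then close gently.

carry_out(
  series=[
    [0,0,0.5,0,0,0,91],
    [0,0,0.5,0,0,0,91],
    [0,0,0.5,0,0,0,91],
    [0,0,0.4,0,0,0,91],
    [0,0,0.2,0,0,0,60],
    [0,0,0,0,0,0,40],
  ],
  grip_force=6,
)

```text
time_s: 5.9
ee_pos: [0.5325, -0.0039, 0.0654]
ee_rot: [-2.137, -2.302, 0.001]
ft_force: [-0.5, 0.5, 0.9]
gripper_width: 0.0794
finger_force: 0.0
```

Run:
```python
from h import *
togo(.532,-.0045,.064,4)
f=lambda im,r,c:cv2.resize(im[r:r+70,c:c+80],None,fx=8,fy=8,interpolation=cv2.INTER_CUBIC)
cv2.imwrite('pics/c3.png',f(imaging.snapshot('scene')[:,:,::-1],160,270))
```

```text
t 5.9 pos [ 0.5325 -0.0039  0.0654] yaw 4.28 tilt [-0.001 -0.   ] shift [-0.013 -0.014  0.034] turn 0.06 F [-0.5  0.5  0.9] T [-0.111  0.049  0.008] w 0.0794 ff 0.0 j7 0.28
```

View pics/c3.png

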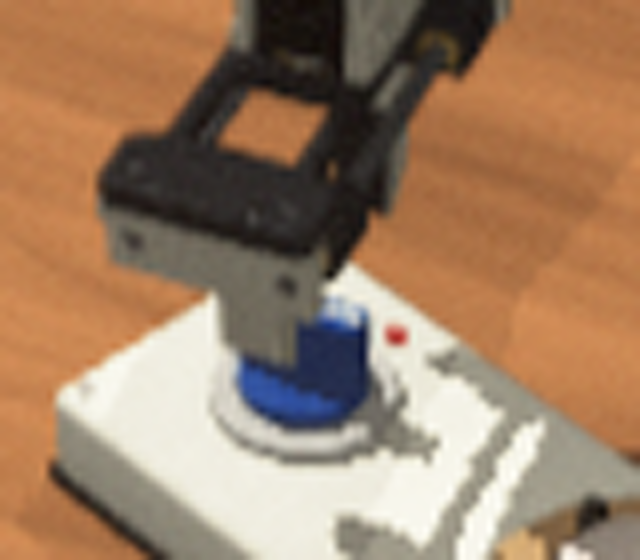

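The bar stands between the fingers; the near finger is in front of it and the pointer end shows at its right. I'll close.

carry_out(
  series=[
    [0,0,0,0,0,0,18],
    [0,0,0,0,0,0,18],
    [0,0,0,0,0,0,18],
    [0,0,0,0,0,0,18],
    [0,0,0,0,0,0,18],
    [0,0,0,0,0,0,18],
    [0,0,0,0,0,0,18],
    [0,0,0,0,0,0,18],
    [0,0,0,0,0,0,18],
  ],
)

```text
time_s: 6.85
ee_pos: [0.5328, -0.0039, 0.0657]
ee_rot: [-2.138, -2.302, 0.0]
ft_force: [0.3, 0.4, -0.9]
gripper_width: 0.018
finger_force: 0.0
```

```bash
python3 -c "
from h import *
togo(.532,-.0045,.064,4)"
```

```text
t 6.85 pos [ 0.5328 -0.0039  0.0657] yaw 4.24 tilt [-0. -0.] shift [-0.014 -0.02   0.043] turn 0.05 F [ 0.3  0.4 -0.9] T [-0.048  0.011  0.004] w 0.018 ff 0.0 j7 0.28
```

carry_out(
  series=[
    [0,0,0,0,0,0,5],
    [0,0,0,0,0,0,5],
    [0,0,0,0,0,0,5],
    [0,0,0,0,0,0,5],
  ],
  grip_force=10,
)

```text
time_s: 7.25
ee_pos: [0.5328, -0.0039, 0.0657]
ee_rot: [-2.138, -2.302, -0.0]
ft_force: [-0.5, 0.1, -0.4]
gripper_width: 0.0052
finger_force: 0.0
```

```bash
python3 -c "
from h import *
togo(.532,-.0045,.064,4)"
```

```text
t 7.25 pos [ 0.5328 -0.0039  0.0657] yaw 4.25 tilt [0. 0.] shift [-0.014 -0.021  0.043] turn 0.05 F [-0.5  0.1 -0.4] T [-0.109  0.075 -0.015] w 0.0052 ff 0.0 j7 0.28
```

The fingers closed to 5 mm without touching the bar, so they missed it. I'll look.

Run:
```python
from h import *
f=lambda im,r,c:cv2.resize(im[r:r+70,c:c+80],None,fx=8,fy=8,interpolation=cv2.INTER_CUBIC)
im=imaging.snapshot('scene')[:,:,::-1];cv2.imwrite('pics/sc4.png',im);cv2.imwrite('pics/c4.png',f(im,160,270))
print(proj('scene',readout.sense()['ee_pos']))
print([(x['location'],x['conf']) for x in models.place_of('scene','knob_bar')])
```

```text
[[308.59697032 204.17078435]]
[([198.5, 307.9], 0.6)]
```

View pics/c4.png

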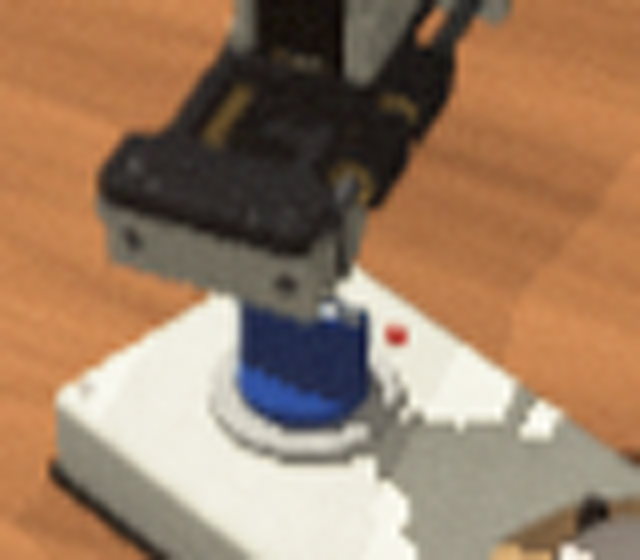

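The front finger is no longer visible: the bar's front face is unobstructed, with the red dot at crop (395,335). I'll compare where the finger tip should project against the picture.

Run:
```python
from h import *
np.set_printoptions(precision=1,suppress=True)
def C(P,r0=160,c0=270,k=8): return (proj('scene',P)-[c0,r0]+.5)*k
x,y=.5325,-.0039
for z in(.0657,.08,.095): print(z,'open front tip inner/outer',C([[x+.04,y,z],[x+.055,y,z]]).tolist(),'shut',C([[x+.003,y,z],[x+.018,y,z]]).tolist())
print('body near bottom edge',C([[x+.095,y-.0375,.132],[x+.095,y+.0375,.132]]).tolist())
b=(.532,-.0045)
print('bar top ends, front foot',C([[b[0],b[1]-.023,.091],[b[0],b[1]+.023,.091],[b[0]+.007,b[1]-.023,.059],[b[0]+.007,b[1]+.023,.059]]).tolist())
s=readout.sense();print(s['joint_torque'],s['ft_force'],s['gripper_width'],s['joints'])
```

```text
0.0657 open front tip inner/outer [[260.1586557515484, 426.870832080705], [239.76330984151218, 453.79463433873116]] shut [[309.23772746591976, 362.08604138974283], [289.54870182541754, 388.07499876210113]]
0.08 open front tip inner/outer [[260.03579780537575, 397.2977907468803], [239.48764887091647, 424.2046655023846]] shut [[309.4711775347082, 332.5710917247425], [289.6411480931106, 358.5337963969803]]
0.095 open front tip inner/outer [[259.90701735046105, 365.80898420232984], [239.19649460174787, 392.6929782829111]] shut [[309.72082254134284, 301.155805289558], [289.74107092727763, 327.0858817219446]]
body near bottom edge [[81.03807620335783, 349.59505067106466], [282.0992767562652, 423.77039466444194]]
bar top ends, front foot [[254.76517303371747, 282.3802584983298], [371.36342997702104, 323.9256072602807], [245.86594424886152, 360.4352526283194], [360.9069957259312, 402.30266293962086]]
[ -0.  -55.8   7.1 -23.4  -0.    0.1  -0. ] [ 1.   0.6 -0. ] 0.0050967637910651585 [-0.4  0.5  0.5  2.  -0.3  0.8  0.3]
```

Run:
```python
from h import *
np.set_printoptions(precision=1,suppress=True)
x,y=.5319,-.0037
for dz in(0,.015,.03): print(dz,((proj('scene',[[x+.0456,y,.1486+dz],[x+.065,y,.1486+dz]])-[280,140]+.5)*6.5).tolist())
```

```text
0 [[140.49136043208202, 339.86005705048206], [117.93881733489295, 368.18683313436765]]
0.015 [[140.34489969890075, 312.3804854664859], [117.60804296587463, 340.6568167197397]]
0.03 [[140.1982435735519, 284.4649528690791], [117.27456162240674, 312.68379836908366]]
```

carry_out(
  series=[
    [0,0,-0.2,0,0,0,50],
    [0,0,0,0,0,0,50],
    [0,0,0,0,0,0,50],
    [0,0,0,0,0,0,50],
    [0,0,0,0,0,0,50],
    [0,0,0,0,0,0,50],
  ],
)

```text
time_s: 7.95
ee_pos: [0.5327, -0.0039, 0.0736]
ee_rot: [-2.138, -2.302, 0.0]
ft_force: [0.4, 0.0, -0.5]
gripper_width: 0.0477
finger_force: 0.0
```

Run:
```python
from h import *
togo(.532,-.0045,.064,4)
f=lambda im,r,c:cv2.resize(im[r:r+70,c:c+80],None,fx=8,fy=8,interpolation=cv2.INTER_CUBIC)
im=imaging.snapshot('scene')[:,:,::-1];cv2.imwrite('pics/c5.png',f(im,160,270))
```

```text
t 7.95 pos [ 0.5327 -0.0039  0.0736] yaw 4.25 tilt [-0.  0.] shift [-0.014 -0.019  0.241] turn 0.05 F [ 0.4  0.  -0.5] T [-0.128  0.042 -0.042] w 0.0477 ff 0.0 j7 0.27
```

View pics/c5.png

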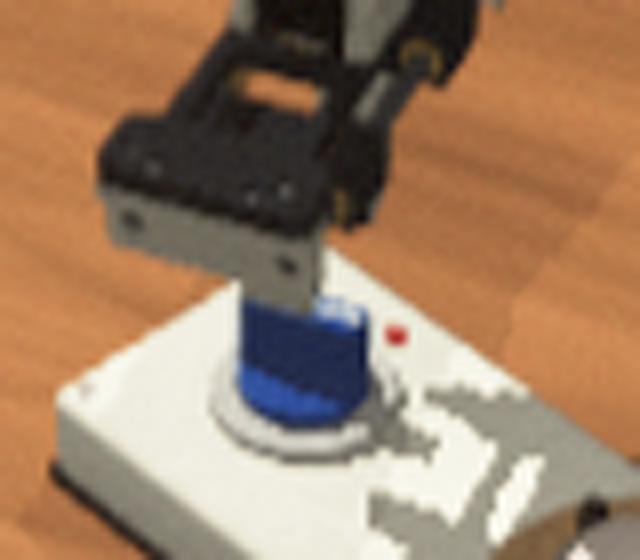

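The picture shows the tips about 33 mm higher than the reported TCP implies. The earlier view (c2) shows the same offset, and nothing was touched, so the fingers closed above the bar. I'll open more and descend in small, force-checked steps.

carry_out(
  series=[
    [0,0,0,0,0,0,70],
    [0,0,0,0,0,0,70],
    [0,0,0,0,0,0,70],
    [0,0,0.15,0,0,0,70],
    [0,0,0.15,0,0,0,70],
    [0,0,0.15,0,0,0,70],
    [0,0,0.15,0,0,0,70],
    [0,0,0,0,0,0,70],
  ],
)

```text
time_s: 8.8
ee_pos: [0.532, -0.0039, 0.0487]
ee_rot: [-2.137, -2.301, 0.002]
ft_force: [-0.4, -0.0, -0.1]
gripper_width: 0.0703
finger_force: 0.0
```

Run:
```python
from h import *
togo(.532,-.0045,.032,4)
f=lambda im,r,c:cv2.resize(im[r:r+70,c:c+80],None,fx=8,fy=8,interpolation=cv2.INTER_CUBIC)
im=imaging.snapshot('scene')[:,:,::-1];cv2.imwrite('pics/c6.png',f(im,160,270))
```

```text
t 8.8 pos [ 0.532  -0.0039  0.0487] yaw 4.24 tilt [-0.002 -0.   ] shift [-0.014 -0.001  0.416] turn 0.05 F [-0.4 -0.  -0.1] T [-0.094  0.031 -0.029] w 0.0703 ff 0.0 j7 0.29
```

View pics/c6.png

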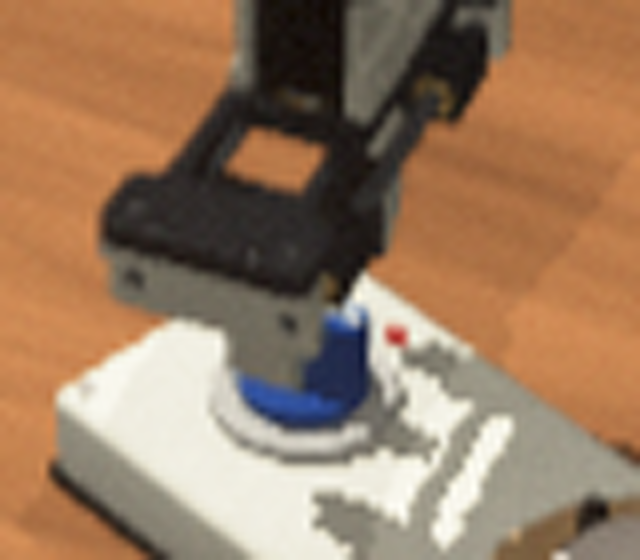

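The finger now overlaps the bar's front, with its tip at crop (268,385), about 82 mm above the table. I'll go 16 mm lower, then close to 22 mm, then grip.

carry_out(
  series=[
    [0,0,0.1,0,0,0,70],
    [0,0,0.1,0,0,0,70],
    [0,0,0.1,0,0,0,50],
    [0,0,0.1,0,0,0,30],
    [0,0,0,0,0,0,22],
    [0,0,0,0,0,0,22],
    [0,0,0,0,0,0,22],
    [0,0,0,0,0,0,22],
    [0,0,0,0,0,0,22],
  ],
)

```text
time_s: 9.75
ee_pos: [0.5329, -0.0039, 0.0339]
ee_rot: [2.137, 2.302, 0.0]
ft_force: [0.5, -0.7, -0.0]
gripper_width: 0.0229
finger_force: 0.0
```

carry_out(
  series=[
    [0,0,0,0,0,0,8],
    [0,0,0,0,0,0,8],
    [0,0,0,0,0,0,8],
    [0,0,0,0,0,0,8],
  ],
  grip_force=8,
)

```text
time_s: 10.15
ee_pos: [0.534, -0.0037, 0.034]
ee_rot: [2.136, 2.301, 0.002]
ft_force: [5.7, 0.5, -3.3]
gripper_width: 0.0143
finger_force: 8.0
```

```bash
python3 -c "
from h import *
togo(.532,-.0045,.032,4)"
```

```text
t 10.15 pos [ 0.534  -0.0037  0.034 ] yaw 4.26 tilt [0.002 0.   ] shift [-0.017 -0.051  0.049] turn 0.05 F [ 5.7  0.5 -3.3] T [ 0.141 -1.104 -0.014] w 0.0143 ff 8.0 j7 0.31
```

The grip is on the bar: width is 14.3 mm and there's a 6 N side pull. I'll ease the side force, tighten the grip, and start turning back.

carry_out(
  series=[
    [0,0.03,0,0,0,0,5],
    [0,0,0,0,0,0,5],
    [0,0,0,0,0,0,5],
  ],
  grip_force=40,
)

```text
time_s: 10.45
ee_pos: [0.534, -0.0037, 0.0339]
ee_rot: [-2.137, -2.302, -0.0]
ft_force: [0.7, 1.3, 3.9]
gripper_width: 0.0137
finger_force: 40.0
```

```bash
python3 -c "
from h import *
togo(.532,-.0045,.032,4)"
```

```text
t 10.45 pos [ 0.534  -0.0037  0.0339] yaw 4.25 tilt [0. 0.] shift [-0.017 -0.051  0.048] turn 0.05 F [0.7 1.3 3.9] T [ 0.193 -0.073 -0.   ] w 0.0137 ff 40.0 j7 0.31
```

carry_out(
  series=[
    [0,0,0,0,0,-0.5,5],
    [0,0,0,0,0,-0.5,5],
    [0,0,0,0,0,-0.5,5],
    [0,0,0,0,0,-0.5,5],
  ],
)

```text
time_s: 10.85
ee_pos: [0.5333, -0.0038, 0.0339]
ee_rot: [-1.926, -2.481, 0.001]
ft_force: [-2.3, 0.2, 7.8]
gripper_width: 0.0139
finger_force: 40.0
```

```bash
python3 -c "
from h import *
togo(.532,-.0045,.032,4)"
```

```text
t 10.85 pos [ 0.5333 -0.0038  0.0339] yaw 14.34 tilt [-0.001  0.   ] shift [-0.009 -0.036  0.048] turn 2.07 F [-2.3  0.2  7.8] T [0.119 0.446 0.022] w 0.0139 ff 40.0 j7 0.44
```

carry_out(
  series=[
    [0,0,0,0,0,-0.6,5],
    [0,0,0,0,0,-0.6,5],
    [0,0,0,0,0,-0.6,5],
    [0,0,0,0,0,-0.6,5],
    [0,0,0,0,0,-0.6,5],
  ],
)

```text
time_s: 11.35
ee_pos: [0.5323, -0.0041, 0.0339]
ee_rot: [-1.585, -2.71, 0.002]
ft_force: [-5.8, 0.1, 10.4]
gripper_width: 0.0137
finger_force: 40.0
```

```bash
python3 -c "
from h import *
togo(.534,-.0038,.034,71.75)"
```

```text
t 11.35 pos [ 0.5323 -0.0041  0.0339] yaw 29.34 tilt [-0.003  0.   ] shift [-0.013  0.042 -0.004] turn -8.48 F [-5.8  0.1 10.4] T [-0.107  1.103 -0.09 ] w 0.0137 ff 40.0 j7 0.65
```

carry_out(
  series=[
    [0,0,0,0,0,-0.6,5],
    [0,0,0,0,0,-0.6,5],
    [0,0,0,0,0,-0.6,5],
    [0,0,0,0,0,-0.6,5],
    [0,0,0,0,0,-0.6,5],
  ],
)

```text
time_s: 11.85
ee_pos: [0.5315, -0.0048, 0.0339]
ee_rot: [-1.218, -2.892, 0.003]
ft_force: [-7.9, -2.2, 14.9]
gripper_width: 0.0138
finger_force: 40.0
```

```bash
python3 -c "
from h import *
togo(.534,-.0038,.034,71.75)"
```

```text
t 11.85 pos [ 0.5315 -0.0048  0.0339] yaw 44.32 tilt [-0.004 -0.   ] shift [-0.028  0.062 -0.004] turn -5.49 F [-7.9 -2.2 14.9] T [-0.439  1.614 -0.029] w 0.0138 ff 40.0 j7 0.86
```

Side and vertical force are building because the grip is slightly off-axis. I'll relax toward the pull.

carry_out(
  series=[
    [0.02,-0.035,-0.03,0,0,0,5],
    [0,0,0,0,0,0,5],
  ],
)

```text
time_s: 12.05
ee_pos: [0.5315, -0.0047, 0.034]
ee_rot: [-1.222, -2.893, 0.002]
ft_force: [2.5, -1.5, -11.7]
gripper_width: 0.0135
finger_force: 40.0
```

```bash
python3 -c "
from h import *
togo(.534,-.0038,.034,71.75)"
```

```text
t 12.05 pos [ 0.5315 -0.0047  0.034 ] yaw 44.19 tilt [-0.002 -0.001] shift [-0.027  0.062  0.   ] turn -5.51 F [  2.5  -1.5 -11.7] T [-0.264 -0.605  0.026] w 0.0135 ff 40.0 j7 0.86
```

carry_out(
  series=[
    [0,0,0.013,0,0,-0.5,5],
    [0,0,0,0,0,-0.5,5],
    [0,0,0,0,0,-0.5,5],
    [0,0,0,0,0,-0.5,5],
    [0,0,0,0,0,-0.5,5],
    [0,0,0,0,0,-0.5,5],
    [0,0,0,0,0,-0.5,5],
    [0,0,0,0,0,-0.5,5],
  ],
)

```text
time_s: 12.85
ee_pos: [0.5307, -0.0058, 0.0339]
ee_rot: [-0.7, -3.06, 0.003]
ft_force: [-3.2, -5.0, 1.0]
gripper_width: 0.0134
finger_force: 40.0
```

```bash
python3 -c "
from h import *
togo(.534,-.0038,.034,71.75)"
```

```text
t 12.85 pos [ 0.5307 -0.0058  0.0339] yaw 64.23 tilt [-0.003 -0.002] shift [-0.053  0.081 -0.002] turn -1.5 F [-3.2 -5.   1. ] T [-0.996  0.5    0.006] w 0.0134 ff 40.0 j7 1.14
```

carry_out(
  series=[
    [0,-0.023,0,0,0,-0.3,5],
    [0,0,0,0,0,-0.3,5],
    [0,0,0,0,0,-0.3,5],
    [0,0,0,0,0,-0.2,5],
    [0,0,0,0,0,0,5],
  ],
)

```text
time_s: 13.35
ee_pos: [0.5306, -0.0061, 0.034]
ee_rot: [-0.553, -3.09, 0.002]
ft_force: [-3.8, -4.6, -1.0]
gripper_width: 0.0141
finger_force: 40.0
```

```bash
python3 -c "
from h import *
togo(.534,-.0038,.034,71.75)"
```

```text
t 13.35 pos [ 0.5306 -0.0061  0.034 ] yaw 69.72 tilt [-0.003 -0.001] shift [-0.06   0.085 -0.001] turn -0.41 F [-3.8 -4.6 -1. ] T [-0.927  0.756  0.011] w 0.0141 ff 40.0 j7 1.22
```

carry_out(
  series=[
    [0,0,0,0,0,-0.2,5],
    [0,0,0,0,0,-0.2,5],
    [0,0,0,0,0,0,5],
  ],
)

```text
time_s: 13.65
ee_pos: [0.5305, -0.0062, 0.034]
ee_rot: [-0.5, -3.099, 0.002]
ft_force: [-3.6, -4.4, -1.4]
gripper_width: 0.0134
finger_force: 40.2
```

```bash
python3 -c "
from h import *
togo(.534,-.0038,.034,71.75)"
```

```text
t 13.65 pos [ 0.5305 -0.0062  0.034 ] yaw 71.66 tilt [-0.003 -0.001] shift [-0.064  0.084 -0.001] turn -0.02 F [-3.6 -4.4 -1.4] T [-1.011  0.77  -0.594] w 0.0134 ff 40.2 j7 1.25
```

Tz jumped to -0.59 N m at yaw 71.7°, well above any click and where home was expected. That's the home stop. I'll press slightly more to confirm it and rest there.

carry_out(
  series=[
    [0,0,0,0,0,-0.1,5],
    [0,0,0,0,0,0,5],
    [0,0,0,0,0,0,5],
    [0,0,0,0,0,0,5],
    [0,0,0,0,0,0,5],
    [0,0,0,0,0,0,5],
    [0,0,0,0,0,0,5],
    [0,0,0,0,0,0,5],
  ],
  grip_force=55,
)

```text
time_s: 14.45
ee_pos: [0.5306, -0.0062, 0.034]
ee_rot: [-0.489, -3.101, 0.002]
ft_force: [-3.4, -4.6, -1.0]
gripper_width: 0.0135
finger_force: 55.4
```

```bash
python3 -c "
from h import *
togo(.534,-.0038,.034,71.75)"
```

```text
t 14.45 pos [ 0.5306 -0.0062  0.034 ] yaw 72.09 tilt [-0.003 -0.001] shift [-0.063  0.083 -0.001] turn 0.07 F [-3.4 -4.6 -1. ] T [-0.896  0.8   -0.767] w 0.0135 ff 55.4 j7 1.25
```

Torque rises steadily at about 0.4 N m/deg, which puts the stop at a yaw of about 70.2°. Clicks should then be at 47.7, 25.2 and 2.7°. First click, clockwise:

carry_out(
  series=[
    [0,0,0,0,0,0.5,5],
    [0,0,0,0,0,0.5,5],
    [0,0,0,0,0,0.5,5],
    [0,0,0,0,0,0.5,5],
  ],
)

```text
time_s: 14.85
ee_pos: [0.5308, -0.0057, 0.034]
ee_rot: [-0.757, -3.047, 0.002]
ft_force: [-2.7, -3.3, -2.2]
gripper_width: 0.0133
finger_force: 55.0
```

```bash
python3 -c "
from h import *
togo(.5315,-.0047,.034,47.7)"
```

```text
t 14.85 pos [ 0.5308 -0.0057  0.034 ] yaw 62.11 tilt [-0.002 -0.001] shift [-0.004  0.03  -0.   ] turn 2.88 F [-2.7 -3.3 -2.2] T [-0.685  0.522  0.046] w 0.0133 ff 55.0 j7 1.11
```

carry_out(
  series=[
    [0,0,0,0,0,0.5,5],
    [0,0,0,0,0,0.5,5],
    [0,0,0,0,0,0.5,5],
  ],
)

```text
time_s: 15.15
ee_pos: [0.5311, -0.0052, 0.034]
ee_rot: [-0.954, -2.992, 0.001]
ft_force: [-1.8, -1.7, -3.5]
gripper_width: 0.0136
finger_force: 55.0
```

```bash
python3 -c "
from h import *
togo(.5315,-.0047,.034,47.7)"
```

```text
t 15.15 pos [ 0.5311 -0.0052  0.034 ] yaw 54.63 tilt [-0.002 -0.   ] shift [-0.001  0.017 -0.   ] turn 1.39 F [-1.8 -1.7 -3.5] T [-0.484  0.391 -0.06 ] w 0.0136 ff 55.0 j7 1.01
```

carry_out(
  series=[
    [0,0,0,0,0,0.5,5],
    [0,0,0,0,0,0.5,5],
    [0,0,0,0,0,0.4,5],
    [0,0,0,0,0,0,5],
    [0,0,0,0,0,0,5],
  ],
)

```text
time_s: 15.65
ee_pos: [0.5314, -0.0049, 0.034]
ee_rot: [-1.13, -2.93, 0.001]
ft_force: [-2.0, -0.9, -6.3]
gripper_width: 0.0136
finger_force: 55.0
```

```bash
python3 -c "
from h import *
togo(.5315,-.0047,.034,47.7)"
```

```text
t 15.65 pos [ 0.5314 -0.0049  0.034 ] yaw 47.81 tilt [-0.001 -0.   ] shift [0.001 0.005 0.   ] turn 0.02 F [-2.  -0.9 -6.3] T [-0.269  0.358  0.038] w 0.0136 ff 55.0 j7 0.91
```

The feel matches a click: resisting (+0.05) before halfway, assisting (-0.06) after it, and near nil now. Second and third clicks:

carry_out(
  series=[
    [0,0,0,0,0,0.5,5],
    [0,0,0,0,0,0.5,5],
    [0,0,0,0,0,0.5,5],
    [0,0,0,0,0,0.5,5],
    [0,0,0,0,0,0.5,5],
    [0,0,0,0,0,0.5,5],
    [0,0,0,0,0,0.5,5],
    [0,0,0,0,0,0.5,5],
    [0,0,0,0,0,0.5,5],
    [0,0,0,0,0,0,5],
  ],
)

```text
time_s: 16.65
ee_pos: [0.5326, -0.004, 0.0341]
ee_rot: [1.681, 2.654, 0.001]
ft_force: [3.6, 1.7, -14.4]
gripper_width: 0.0134
finger_force: 55.0
```

```bash
python3 -c "
from h import *
togo(.5323,-.0041,.034,25.2)"
```

```text
t 16.65 pos [ 0.5326 -0.004   0.0341] yaw 25.31 tilt [0.001 0.001] shift [ 0.001 -0.009  0.002] turn 0.02 F [  3.6   1.7 -14.4] T [ 0.408 -0.799 -0.001] w 0.0134 ff 55.0 j7 0.6
```

carry_out(
  series=[
    [0,0,0,0,0,0.5,5],
    [0,0,0,0,0,0.5,5],
    [0,0,0,0,0,0.5,5],
  ],
)

```text
time_s: 16.95
ee_pos: [0.5331, -0.0038, 0.0341]
ee_rot: [1.85, 2.538, 0.002]
ft_force: [5.8, 2.1, -16.6]
gripper_width: 0.0133
finger_force: 55.0
```

```bash
python3 -c "
from h import *
togo(.5335,-.0038,.034,2.7)"
```

```text
t 16.95 pos [ 0.5331 -0.0038  0.0341] yaw 17.83 tilt [0.002 0.001] shift [-0.002  0.009  0.002] turn 3.03 F [  5.8   2.1 -16.6] T [ 0.579 -1.221  0.088] w 0.0133 ff 55.0 j7 0.49
```

carry_out(
  series=[
    [0,0,0,0,0,0.5,5],
    [0,0,0,0,0,0.5,5],
    [0,0,0,0,0,0.5,5],
  ],
)

```text
time_s: 17.25
ee_pos: [0.5336, -0.0037, 0.0341]
ee_rot: [2.011, 2.411, 0.003]
ft_force: [8.3, 2.8, -18.7]
gripper_width: 0.0137
finger_force: 55.0
```

```bash
python3 -c "
from h import *
togo(.5335,-.0038,.034,2.7)"
```

```text
t 17.25 pos [ 0.5336 -0.0037  0.0341] yaw 10.34 tilt [0.002 0.001] shift [-0.002 -0.004  0.003] turn 1.53 F [  8.3   2.8 -18.7] T [ 0.631 -1.62   0.028] w 0.0137 ff 55.0 j7 0.39
```

carry_out(
  series=[
    [0.004,0.035,0.02,0,0,0.5,5],
    [0,0,0,0,0,0.5,5],
    [0,0,0,0,0,0.5,5],
    [0,0,0,0,0,0,5],
    [0,0,0,0,0,0,5],
    [0,0,0,0,0,0,5],
  ],
)

```text
time_s: 17.85
ee_pos: [0.5341, -0.0037, 0.034]
ee_rot: [2.165, 2.276, 0.003]
ft_force: [1.8, 5.2, -2.0]
gripper_width: 0.0139
finger_force: 55.0
```

Run:
```python
from h import *
togo(.5342,-.0037,.034,2.7)
T=[]
f=lambda im,r,c:cv2.resize(im[r:r+70,c:c+90],None,fx=8,fy=8,interpolation=cv2.INTER_CUBIC)
for i in range(8):
    im=imaging.snapshot('scene'); s=readout.sense(); T.append(s['ft_torque'][2])
print(np.round(T,3),np.mean(T),s['time_s'])
cv2.imwrite('pics/c7.png',f(im[:,:,::-1],160,275))
```

```text
t 17.85 pos [ 0.5341 -0.0037  0.034 ] yaw 2.88 tilt [0.001 0.001] shift [-0.     0.002 -0.   ] turn 0.04 F [ 1.8  5.2 -2. ] T [ 1.006 -0.335 -0.008] w 0.0139 ff 55.0 j7 0.29
[ 0.027  0.006  0.048  0.012  0.027 -0.019  0.034  0.035] 0.02129743228343623 18.25
```

View pics/c7.png

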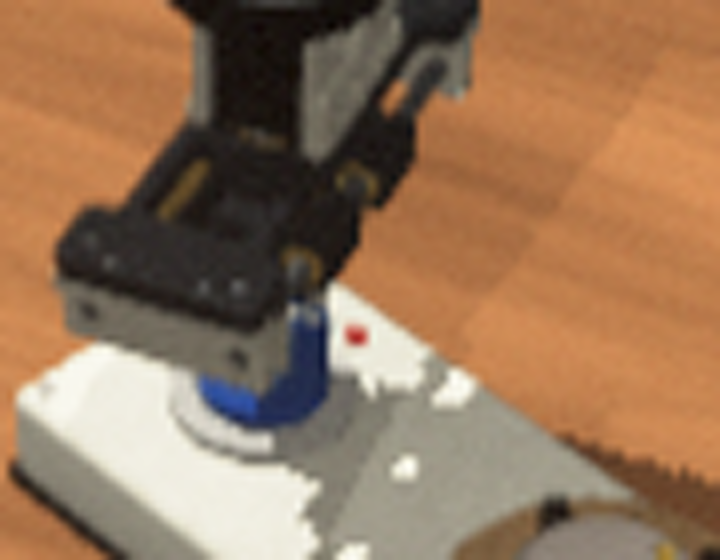

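The bar is gripped at 55 N and points as it did at the start (pointer end at crop (315,310), red dot at (355,335)). The twist is near nil, so it rests in the third click.

```bash
python3 -c "
from h import *
print(job.job_done())"
```

```text
the job is handed in; nothing more can be done
None
```

I turned the knob back to its home stop, rested there 0.8 s, then turned it clockwise three clicks; it is at rest in the third click, gripped at 55 N, and I handed the job in at about 18 s with no result shown.

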